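Load a sensor block into the spring-clip test dock

TASK

Load the blue sensor block that lies at the mouth of the test dock. Working only with the fingertips, push it into the guide, then press it down firmly against the sprung contact flap and, still pressing, slide it under the forked leaf spring until it is fully home against the end stop. Do not lift the block, do not push on the leaf spring itself, and leave the other things where they are.

Things in the scene. Friction and masses are not known exactly. Their poses are not given: they have to be found in the camera images.
- test_dock: Fixed dock: aluminium plate 268 long (x), 96 wide (y), 12 thick. Origin: centre of its underside, on the table; x is the sliding direction, from the bare loading area (x -134 to -33) to the end stop; z up. Every 'dock x, y, z' in this list is mm in this frame. Floor = plate top, z 12. Behind the end stop the spring's clamp stands at x 110 to 132, top at z 50
- sensor_block: The part to load: loose blue block 30 wide (x), 75 long (y), 22 high, about 70 g. Origin: centre of its underside. Its nose, which goes first, is the end at y = -37.5. Starts on the loading area, nose 4 to 26 mm short of the flared mouth, within 0.15 rad and 8 mm of the centre line
- block_nose (a point): centre of the block's front (nose) face, 11 mm above its underside
- ledge (a point): A grey ledge 12 wide, 20 long, 6 high is fixed on the block's top, y -25 to -5 (28 mm high in all). This point is the foot of the ledge's back face (block y -5, z 22). Behind it 42 mm of flat top lie free: a fingertip bears down there and pushes the ledge's back
- home (a point): where block_nose must arrive: on the face of the end stop, a steel bar 13 high across the guide, at dock x 72; the point is 11 mm above the floor (dock z 23)
- spring_lip (a point): middle between the two ends of the leaf spring's turned-up lip: dock x 46, z 38 (26 above the floor). With the block home, the ledge's back is 7 mm short of it
- leaf_spring: Forked leaf spring, bare steel, clamped at dock x 110, z 42 (its origin). Two tines 6.4 wide, 17 apart inside, reach back over the guide; the ledge passes between them. Knee 18 above the floor at dock x 61, then the lip rises to 26 at x 46. A flat block (22 high) goes under and lifts the knee 4 mm against 3 to 7 N; one with raised nose butts against the lip and stops
- contact_flap: Sprung flap in the guide's floor, 67 long, 14 wide, hinged just below the floor at dock x 1 (its origin), rising 12 degrees to 12 above the floor at x 67; the nose rides up on it. Its end takes 2 to 3 N to go flat: about 13 N on the top just behind the ledge hold the block flat (too little and nose or tail tips up). Sliding it home meanwhile takes 8 to 25 N along dock x
- foam_tray: white foam tray 108x148x45 with tested sensor blocks in it, back right; bystander
- tested_block_1: a blue block like the sensor block, already tested, lying in the foam tray; bystander
- tested_block_2: another tested blue block in the foam tray; bystander
- flush_cutter: red-handled cutter 60x110x12 lying left of the dock; bystander
- long_nose_pliers: blue-handled pliers 60x156x12 lying left of the dock; bystander
- counter: black tally counter 34x50x39, right of the dock; bystander
- screwdriver: yellow-handled screwdriver, 190 long, 27 thick, lying behind the dock; bystander
- spare_connector: white connector housing 22x22x13 right of the dock; bystander
- caliper: caliper 61x170x13 lying at the front right; bystander
- guide_mouth (a point): On the floor, on the centre line, where the straight guide begins (dock x -6, z 12). Guide: two grey rails, 32 apart inside, 14 high above the floor, to dock x 82; before them a flared mouth narrowing from 56 at dock x -33 to 33 at dock x -7
Mind the look-alikes: they are no part of the job. Leave any yellow look-alike of the sensor_block alone.

How it is judged (in metres and radians):
On the way:
1. with a fingertip pressing on it, the block lies flat while its nose passes under the leaf spring's lip (x of block_nose in the frame of test_dock between 0.044 and 0.0675 m and contact force between the fingers and sensor_block above 4 N and angle between sensor_block's own z axis and vertical below 0.07 rad), for 0.1 s.
At the end, for the whole second after the job is handed in: The block lies flat and at rest in the guide under the leaf spring, nose within 3.5 mm of the end stop (x of block_nose in the frame of test_dock above 0.0685 m and y of block_nose in the frame of test_dock between -0.004 and 0.004 m and z of block_nose in the frame of test_dock between 0.02 and 0.026 m and angle between sensor_block's own z axis and vertical below 0.04 rad and angle between the y axis of sensor_block and the x axis of test_dock, either way round below 0.08 rad and linear speed of sensor_block below 0.01 m/s); the robot touches nothing.
It fails at once if the sensor block is lifted (more than 15 mm off the dock's floor) or pushed off the dock (z of sensor_block in the frame of test_dock above 0.027 m or z of sensor_block in the frame of test_dock below 0.006 m).
It fails at once if the fingers push on the leaf spring (over 3 N) (contact force between the fingers and leaf_spring above 3 N).
It fails at once if another thing is moved more than 20 mm (distance of any of foam_tray, tested_block_1, tested_block_2, flush_cutter, long_nose_pliers, counter, screwdriver, spare_connector, caliper from where it was at the start of the episode above 0.02 m).
It also fails if it takes over 64 s, if anything falls off the work surface, if the arm or the gripper's body presses on something with over 40 N, if the wrist force passes 120 N, or if a joint passes its speed limit or range.

ROBOT

A 6-joint arm with a two-finger parallel gripper is mounted at the origin on a cart in front of the work surface, level with it; the furniture and walls round the work are solid. World frame = base frame: x ahead of the robot, y to its left, z up, the work surface at z = 0. Lengths are in mm, angles in rad, forces in N, time in s.
With the tool pointing down it reaches from about 350 to 875 mm from the base axis. Payload 4.2 kg.
Tool frame: the origin (TCP) lies at the very end of the fingers, on their centre line; the grasp point (between the pads) lies env.grip_point_offset behind it (env.grip_point_offset is the distance from the TCP to the grasp point, in mm); z points along the fingers, y is the line along which they close (so a half turn about z gives the same grasp; the last joint's range is limited). The gripper opens to 87 mm and grips with 3 to 60 N. Pads are 19 mm wide; open, the fingers measure 117 mm over their backs; the gripper's body (75 mm by 190 mm) begins 51 mm behind the grasp point.
Start: joints at [-0.946, 0.385, 0.008, 0, -1.194, -0.259], TCP at [223.574, -583.621, 222.55] pointing down, gripper open.
Joint ranges: [-3.14, 3.14], [-1.21, 2.06], [-1.07, 1.41], [-3.16, 2.05], [-2.99, -0.16], [-3.1, 3.1]. Speed limits (rad/s): [2.79, 2.79, 3.14, 3.14, 3.14, 3.14].

INTERFACE

Orientations are given as a 3x3 rotation matrix whose columns are the frame's x, y, z axes.
In Python, from rig import readout, eyes, env, models gives the robot as it stands.
- The arm moves only by the shell command python3 -m inch 'ROWS' [FORCE]. ROWS is JSON, a list of rows, each a list of 7 numbers: the shift along the tool's x, y, z in cm, then the turn, a rotation vector about the tool's x, y, z in degrees, then the opening, from -1 (shut) to 1 (fully open). In form: [[x, y, z, rx, ry, rz, fingers], ...]. A call has 1 to 5 rows; each row is the pose to reach, as a shift and turn from the pose commanded when the call began, along the tool's axes at that moment; what a row does not reach only later rows make up. A row lasts 1/12 s, in which the tool goes at most 41.7 mm and 7.16 degrees, less where a joint would pass 70% of its speed; a pose out of reach is approached as far as the arm can. A call with a gripper value outside its range is refused whole. The fingers move at their own pace and stop on an object; FORCE is the grip in N (left out, the last holds). Time passes only in rows, so rows that repeat a pose let the fingers close. It gives the time, the measured TCP pose, the force, the opening and the grip force at its end, in the units of the state.
- readout.observe(): the state, without advancing time (a new reading comes with each control period).
- eyes.read_camera(name): name is "side" or "top"; returns a dict with "img" (400x640x3 uint8, blue, green, red), "K" (3x3 intrinsics, pixels), "D" ([k1, k2, p1, p2, k3] as OpenCV has them; the pictures are not rectified), "rvec" (rotation vector, rad) and "tvec" (3), from world to camera coordinates, as OpenCV has them. Camera axes: x right, y down, z forward; pixel columns grow to the right and rows downward; lengths in mm; the calibration is good to about 2 mm. A picture is of the moment at which its call begins. There is no depth.
- env.job_done(): hands the job in; it is judged then, once.
Trained networks look in the newest picture that a camera, given by its name, has taken for a name from the list of things; names that differ only in an ending like _2 or _b are one class to them, and where a whole thing is asked for, a point or a joint stands for the part that bears it (a point fixed in the world has none). Each returns a list of dicts, best first, with "confidence" (0 to 1); they miss things now and then, are a little off and sometimes report something else, mostly with a low value. They report only what shows in the picture. A call takes as long as a camera call. They do not tell look-alikes from the thing itself.
- models.recognise(camera, query): "centre" ([column, row] as shares, 0 to 1, of the picture: columns of its width, rows of its height, amid what is visible of it).
- models.masks_of(camera, query): "pixels" (400x640 bool, what is visible of it) and "centre" ([column, row] as shares, 0 to 1, of the picture: columns of its width, rows of its height, amid what is visible of it).
- models.spot_point(camera, query): "centre" ([column, row] as shares, 0 to 1, of the picture: columns of its width, rows of its height: a listed point, or the origin of a listed thing).
The state is a dict: "clock": time; "qpos": joint angles; "joint_vel": joint speeds; "joint_torque": joint torques, N m; "tcp_pos": TCP position; "eef_rot": TCP orientation; "contact_force": force on the tool from outside, world axes, zero at the start; "ft_torque": the same for the moment, N m; "opening": finger opening in mm; "grasp_force": force on a finger pad.
Only numpy, scipy, OpenCV 4.12 (cv2) and the standard library are available. Lean on these libraries where they do the work, as an engineer would, in place of code of your own. Each camera call takes 0.05 s, during which the arm holds its last target. There are 200 camera calls.

## Working session

There is one attempt and no reset: what is moved stays moved. The work goes in short steps, Python scripts to look and compute and a shell command to move; the robot and the scene stay as the last step left them, time stands still between calls to the robot, and variables do not carry over. Pictures are saved under pics/ and viewed, at most 10 in all, crops included, and the job is handed in when it is done.

```bash
ls; mkdir -p pics; cat > h.py <<'E'
import numpy as np, cv2
from rig import readout, eyes, env, models
def cam(n):
    c=eyes.read_camera(n); c['R']=cv2.Rodrigues(np.array(c['rvec'],float))[0]; c['t']=np.array(c['tvec'],float).reshape(3); return c
def ray(c,sh):
    p=np.array([[sh[0]*640,sh[1]*400]],float).reshape(1,1,2)
    u=cv2.undistortPoints(p,np.array(c['K'],float),np.array(c['D'],float)).ravel()
    d=c['R'].T@np.array([u[0],u[1],1]); return -c['R'].T@c['t'], d/np.linalg.norm(d)
def atz(c,sh,z):
    o,d=ray(c,sh); return o+d*(z-o[2])/d[2]
def tri(rs):
    A=0;b=0
    for o,d in rs:
        P=np.eye(3)-np.outer(d,d); A=A+P; b=b+P@o
    x=np.linalg.solve(A,b); return x
def proj(c,X):
    return cv2.projectPoints(np.array(X,float).reshape(-1,1,3),np.array(c['rvec'],float),c['t'],np.array(c['K'],float),np.array(c['D'],float))[0].reshape(-1,2)
E
python3 - <<'E'
from h import *
np.set_printoptions(precision=1,suppress=True)
C={n:cam(n) for n in('top','side')}
for n in C: cv2.imwrite(f'pics/{n}0.png',C[n]['img']); print(n,-C[n]['R'].T@C[n]['t'])
for q in ['test_dock','sensor_block','block_nose','ledge','home','spring_lip','guide_mouth','leaf_spring','contact_flap']:
    L={}
    for n in C:
        r=models.spot_point(n,q); L[n]=r
        print(q,n,[(np.array(d['centre'])*[640,400],round(d['confidence'],2)) for d in r[:4]])
    if L['top'] and L['side']: print('   tri',tri([ray(C[n],L[n][0]['centre']) for n in C]))
s=readout.observe(); print(s['tcp_pos'],s['eef_rot'],s['opening'],s['contact_force'],env.grip_point_offset)
E
```

```text
pics
top [ 455.6  -25.3 1021.7]
side [596.1 966.3 754.3]
test_dock top [(array([320.1, 235.5]), 0.77)]
test_dock side []
sensor_block top [(array([246., 260.]), 0.83), (array([292.4, 232.6]), 0.66)]
sensor_block side [(array([377.6, 263.4]), 0.89), (array([347.2, 228.8]), 0.77)]
   tri [443.7 187.1  -2.2]
block_nose top [(array([261.4, 258.3]), 0.69), (array([306.8, 233.7]), 0.65)]
block_nose side [(array([344.5, 217. ]), 0.76), (array([377.9, 251.9]), 0.73), (array([273.2, 188.1]), 0.19)]
   tri [486.9 127.   99.5]
ledge top [(array([286.8, 231.8]), 0.81), (array([246.5, 261.7]), 0.6)]
ledge side [(array([377.1, 255.2]), 0.63), (array([347.8, 222.9]), 0.53)]
   tri [475.1  96.4 -47.6]
home top [(array([353.3, 233.9]), 0.81), (array([209.6, 193.5]), 0.43)]
home side [(array([342.5, 193.5]), 0.9)]
   tri [511.6 -91.8  20. ]
spring_lip top [(array([344.2, 233.6]), 0.67), (array([305.3, 233.2]), 0.33), (array([451.3, 270.2]), 0.29)]
spring_lip side [(array([344.6, 190.7]), 0.73)]
   tri [509.4 -67.1  47.3]
guide_mouth top [(array([323.8, 234.5]), 0.6)]
guide_mouth side [(array([348.4, 209.5]), 0.92), (array([301.1, 175.4]), 0.4)]
   tri [505.1 -15.3  17.6]
leaf_spring top [(array([370.8, 238. ]), 0.6)]
leaf_spring side [(array([343.3, 181.5]), 0.43), (array([380.3, 301.5]), 0.35)]
   tri [ 503.4 -135.3   34.3]
contact_flap top [(array([326.6, 234.8]), 0.65)]
contact_flap side [(array([347.3, 210.4]), 0.63)]
   tri [506.1 -22.7   8.8]
[ 223.6 -583.6  222.6] [[-0.9 -0.4  0. ]
 [-0.4  0.9 -0. ]
 [ 0.  -0.  -1. ]] 87.04005640489042 [ 0.6 -0.5  0.4] 18.700000000000003
```

```bash
python3 - <<'E'
import cv2,numpy as np
t=cv2.imread('pics/top0.png');s=cv2.imread('pics/side0.png')
cv2.imwrite('pics/a.png',np.vstack([t,s])[:, :] if 0 else cv2.resize(np.hstack([t,s]),(800,250)))
a=cv2.resize(t[170:310,200:420],None,fx=3.6,fy=3.6,interpolation=cv2.INTER_CUBIC)
cv2.imwrite('pics/tc.png',a)
cv2.imwrite('pics/sc.png',cv2.resize(s[140:300,260:450],None,fx=3.7,fy=3.7,interpolation=cv2.INTER_CUBIC))
E
```

```text
(no output)
```

View pics/top0.png

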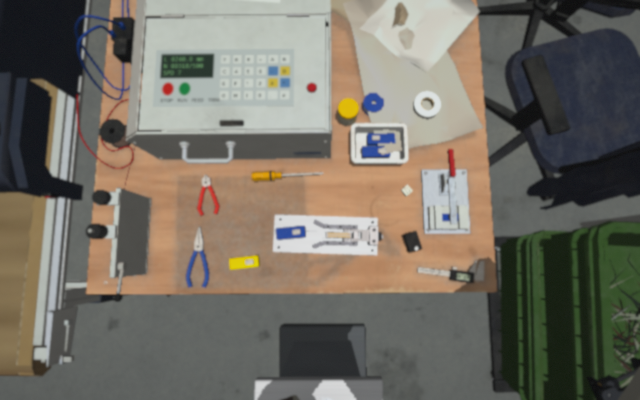

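View pics/tc.png

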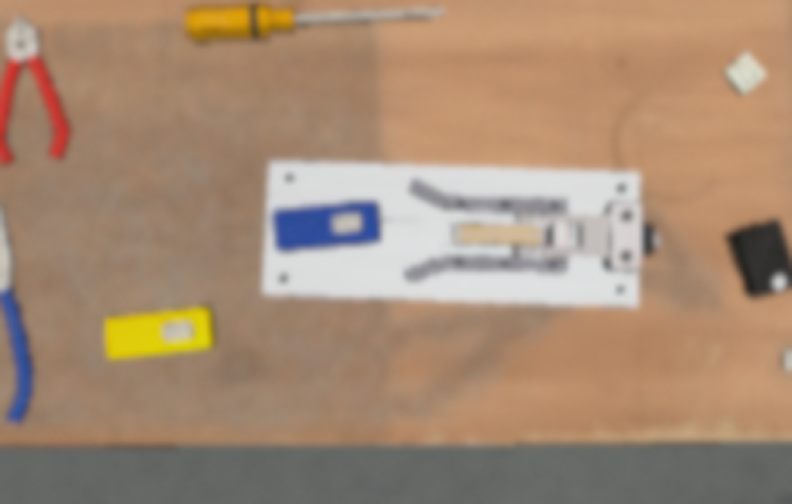

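View pics/sc.png

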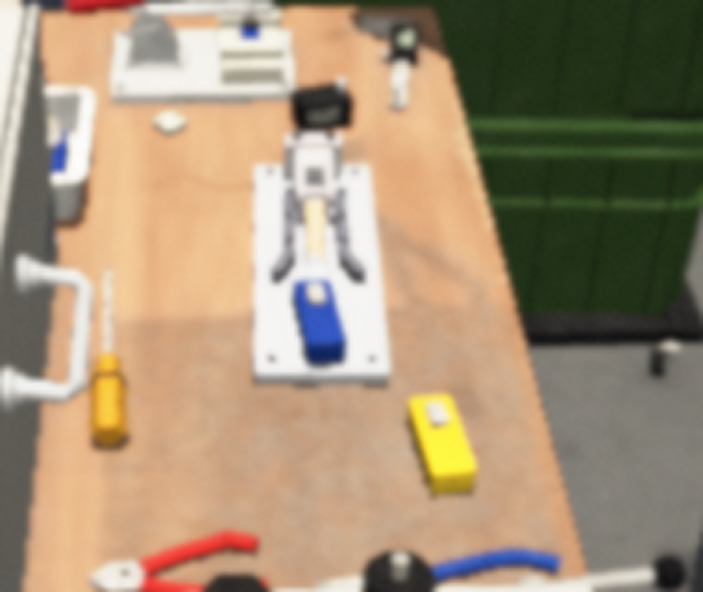

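The top view shows two candidates: a blue block at about (291,232) on the dock's loading area, and a yellow look-alike at (244,262) on the table. The blue one at the mouth of the dock is the sensor block, and the enlarged crop confirms it, with its ledge pointing toward the mouth. Next I fit the plate and block poses.

```bash
cat > fit.py <<'E'
from h import *
from scipy.optimize import least_squares
np.set_printoptions(precision=2,suppress=True)
def Rz(a): return np.array([[np.cos(a),-np.sin(a)],[np.sin(a),np.cos(a)]])
def hull_mask(c,X,S=4):
    p=proj(c,X); return p
def block_pts():
    return np.array([[x,y,z] for x in(-15,15) for y in(-37.5,37.5) for z in(0,22)],float)
def silh(c,X):
    m=np.zeros((1600,2560),np.uint8); p=(proj(c,X)+.5)*4-.5
    cv2.fillConvexPoly(m,cv2.convexHull(p.astype(np.float32)).round().astype(np.int32),255)
    return cv2.resize(m,(640,400),interpolation=cv2.INTER_AREA)/255.
def place(P,p):
    Q=P.copy(); Q[:,:2]=P[:,:2]@Rz(p[2]).T+p[:2]; Q[:,2]+=p[3]; return Q
def fitmask(C,M,P,p0,z,steps=(6,6,.1)):
    from scipy.optimize import minimize
    f=lambda p:sum(np.abs(silh(C[n],place(P,[*p,z]))-M[n]).sum() for n in M)
    s=np.array([[0,0,0],[steps[0],0,0],[0,steps[1],0],[0,0,steps[2]]])+p0
    r=minimize(f,p0,method='Nelder-Mead',options=dict(initial_simplex=s,xatol=.02,fatol=.1,maxiter=200)); return r.x,r.fun
def blue(c,box):
    x0,y0,x1,y1=box; h=cv2.cvtColor(c['img'],cv2.COLOR_BGR2HSV); m=np.zeros((400,640))
    b=c['img'].astype(int); k=(b[...,0]-b[...,2]>45)
    m[y0:y1,x0:x1]=k[y0:y1,x0:x1]; 
    mm=cv2.morphologyEx(m.astype(np.uint8),cv2.MORPH_CLOSE,np.ones((7,7))); return mm.astype(float)
E
python3 - <<'E'
from fit import *
C={n:cam(n) for n in('top','side')}
g=C['top']['img'].astype(int); 
# plate
M={}
for n,b in(('top',(265,205,390,262)),('side',(322,178,370,248))):
    x0,y0,x1,y1=b; m=np.zeros((400,640),np.uint8); im=C[n]['img'].astype(int)
    m[y0:y1,x0:x1]=((im.min(2)>140)&(np.ptp(im,axis=2)<40))[y0:y1,x0:x1]
    cn=max(cv2.findContours(m,0,2)[0],key=cv2.contourArea); h=np.zeros_like(m); cv2.fillConvexPoly(h,cv2.convexHull(cn),1); M[n]=h.astype(float); print(n,h.sum(),cv2.minAreaRect(cn))
P=np.array([[x,y,z] for x in(-134,134) for y in(-48,48) for z in(0,12)],float)
for k in (['top'],['side'],['top','side']):
    print('dock',k,fitmask(C,{n:M[n] for n in k},P,[505,-20,-1.5],0))
B={'top':blue(C['top'],(268,220,312,248)),'side':blue(C['side'],(334,210,358,244))}
for k in (['top'],['side'],['top','side']):
    print('block',k,fitmask(C,{n:B[n] for n in k},block_pts(),[505,65,0.],12))
for q,z in(('home',23),('guide_mouth',12),('spring_lip',38),('test_dock',0),('contact_flap',11)):
    for n in C:
        r=models.spot_point(n,q)
        if r: print(q,n,atz(C[n],r[0]['centre'],z))
for q,z in(('block_nose',23),('ledge',34),('sensor_block',12)):
    for n in C: print(q,n,[atz(C[n],d['centre'],z) for d in models.spot_point(n,q)[:2]])
E
```

```text
top 4190 ((325.2889709472656, 234.58270263671875), (105.8417739868164, 38.93150329589844), 2.2311747074127197)
side 2189 ((346.5, 210.0), (64.0, 37.0), 90.0)
dock ['top'] (array([510.41, -18.65,  -1.6 ]), np.float64(283.17254901960786))
dock ['side'] (array([508.47, -27.19,  -1.61]), np.float64(191.42745098039217))
dock ['top', 'side'] (array([510.03, -22.9 ,  -1.62]), np.float64(560.6901960784314))
block ['top'] (array([515.64,  68.8 ,   0.06]), np.float64(66.90980392156862))
block ['side'] (array([513.73,  64.38,  -0.  ]), np.float64(59.2078431372549))
block ['top', 'side'] (array([514.54,  67.68,  -0.  ]), np.float64(139.58431372549018))
home top [503.87 -76.73  23.  ]
home side [ 512.65 -102.11   23.  ]
guide_mouth top [513.55 -23.46  12.  ]
guide_mouth side [504.09 -22.61  12.  ]
spring_lip top [509.74 -66.22  38.  ]
spring_lip side [514.22 -82.3   38.  ]
test_dock top [504.39 -13.67   0.  ]
test_dock side [508.82  -3.35   0.  ]
contact_flap top [510.28 -26.42  11.  ]
contact_flap side [503.1  -12.98  11.  ]
block_nose top [array([450.31, 150.46,  23.  ]), array([512.05,  28.59,  23.  ])]
block_nose side [array([515.88,  20.06,  23.  ]), array([441.95, 176.25,  23.  ])]
ledge top [array([440.68, 186.22,  34.  ]), array([ 487.28, -234.73,   34.  ])]
ledge side [array([447.47, 193.37,  34.  ]), array([509.8 ,  74.49,  34.  ])]
sensor_block top [array([515.39,  64.29,  12.  ]), array([435.26, 185.24,  12.  ])]
sensor_block side [array([512.37,  70.92,  12.  ]), array([441.84, 202.3 ,  12.  ])]
```

```bash
python3 - <<'E'
from fit import *
C={n:cam(n) for n in('top','side')}
T=np.array([(274.4,214.4),(377.8,217.8),(377.8,254.7),(272.8,251.9)])
S=np.array([(328.6,184.6),(360.5,184.6),(364.9,242.2),(328.3,242.5)])
for n,Q in(('top',T),('side',S)):
    W=np.array([atz(C[n],q/[640,400],12) for q in Q]); print(n,W[:,:2].tolist(),W.mean(0))
# overlay of fitted dock
out=[]
ol=[]
for z in(12,): ol=[[-134,-48,z],[134,-48,z],[134,48,z],[-134,48,z]]
extra=[[-6,0,12],[72,0,23],[46,0,38],[-33,28,26],[-33,-28,26],[82,16,26],[82,-16,26],[-7,16.5,26],[-7,-16.5,26]]
p=[510,-22.9,-1.615,0]
for n,b in(('top',(255,195,400,275)),('side',(310,165,390,255))):
    x0,y0,x1,y1=b; f=5 if n=='top' else 5
    im=cv2.resize(C[n]['img'][y0:y1,x0:x1],None,fx=f,fy=f,interpolation=cv2.INTER_CUBIC)
    t=lambda X:(((proj(C[n],place(np.array(X,float),p))-[x0,y0])+.5)*f).astype(np.int32)
    cv2.polylines(im,[t(ol)],True,(0,0,255),1)
    for q in t(extra): cv2.circle(im,tuple(map(int,q)),2,(0,200,0),-1)
    bp=[514.5,66.5,.03,12]
    q=(((proj(C[n],place(np.array([[-15,-37.5,22],[15,-37.5,22],[15,37.5,22],[-15,37.5,22.]]),bp))-[x0,y0])+.5)*f).astype(np.int32)
    cv2.polylines(im,[q],True,(0,255,255),1)
    cv2.imwrite(f'pics/o_{n}.png',im)
E
```

```text
top [[562.825740005021, 112.52018957842365], [552.058377022633, -156.6227935036173], [457.0231178781394, -154.20182570825307], [466.02630905653797, 115.41186688693311]] [509.48 -20.72  12.  ]
side [[552.4802480927833, -154.03280776123938], [452.4713861332467, -150.7544305931417], [467.52815089292517, 121.93398887594776], [563.3612094322475, 120.07186336327197]] [508.96 -15.7   12.  ]
```

View pics/o_top.png

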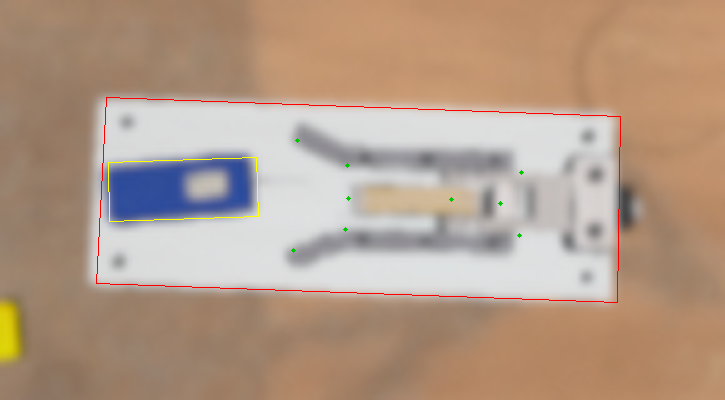

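View pics/o_side.png

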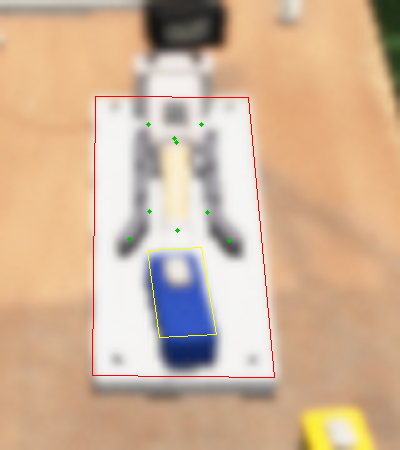

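The overlay is about 1 px off. The corrected dock is near (509.3, -19), heading -1.61. The block is at about (513.5, 68.5) with its nose about 17 mm short of the mouth, which matches the description. I'll work out the approach.

```bash
cat > go.py <<'E'
# usage: go.py x y z [heading]: shift (cm, tool axes) and turn (deg) to bring TCP there, tool x along heading, tool down
import sys; from h import *
from scipy.spatial.transform import Rotation as Ro
np.set_printoptions(precision=3,suppress=True)
s=readout.observe(); R=np.array(s['eef_rot']); p=np.array(s['tcp_pos']); a=[float(v) for v in sys.argv[1:]]
h=a[3] if len(a)>3 else -1.61
G=np.column_stack([[np.cos(h),np.sin(h),0],[np.sin(h),-np.cos(h),0],[0,0,-1]])
print('shift cm',R.T@(np.array(a[:3])-p)/10,'turn deg',np.degrees(Ro.from_matrix(R.T@G).as_rotvec()),'F',np.array(s['contact_force']),'t',s['clock'],'tcp',p)
E
python3 go.py 513 79 150
```

```text
shift cm [-50.733  51.523   7.254] turn deg [ -0.001  -0.004 -66.792] F [ 0.986  0.165 -0.421] t 2.0 tcp [ 223.568 -583.626  222.581]
```

```bash
python3 -m inch '[[-2.5,2.5,0,0,0,-6,0],[-5,5,0,0,0,-12,-1],[-7.5,7.5,0,0,0,-18,-1],[-10,10,0,0,0,-24,-1],[-12.5,12.5,0,0,0,-30,-1]]' 20; python3 go.py 513 79 150
```

```text
clock: 2.42
tcp_pos: [295.9, -420.8, 222.6]
eef_rot: [[-0.626, -0.78, 0.0], [-0.78, 0.626, -0.0], [0.0, -0.0, -1.0]]
contact_force: [-0.0, -0.2, -0.5]
opening: 61.5
grasp_force: 0.0
shift cm [-52.563  14.379   7.255] turn deg [ -0.018  -0.008 -36.531] F [-0.047 -0.16  -0.52 ] t 2.4167 tcp [ 295.883 -420.811  222.615]
```

```bash
python3 -m inch '[[-3.5,1,0,0,0,-6,-1],[-7,2,0,0,0,-12,-1],[-10.5,3,0,0,0,-18,-1],[-14,4,0,0,0,-24,-1],[-17.5,5,0,0,0,-30,-1]]'; python3 go.py 513 79 150
```

```text
clock: 2.83
tcp_pos: [367.3, -253.2, 222.9]
eef_rot: [[-0.152, -0.988, 0.001], [-0.988, 0.152, -0.0], [0.0, -0.001, -1.0]]
contact_force: [0.9, -0.8, 0.7]
opening: 28.1
grasp_force: 0.0
shift cm [-35.047  -9.336   7.295] turn deg [-0.055 -0.013 -6.504] F [ 0.884 -0.807  0.715] t 2.8333 tcp [ 367.347 -253.164  222.917]
```

```bash
python3 -m inch '[[-3.5,-1,0,0,0,-2,-1],[-7,-1.9,1,0,0,-4,-1],[-10.5,-2.8,2,0,0,-6.5,-1],[-14,-3.7,2.5,0,0,-6.5,-1],[-17.5,-4.7,3,0,0,-6.5,-1]]'; python3 -m inch '[[-3.5,-0.7,1,0,0,0,-1],[-7,-1.4,2,0,0,0,-1],[-10.5,-2,3,0,0,0,-1],[-14,-2.6,4,0,0,0,-1],[-17,-2.6,4.2,0,0,0,-1]]'; python3 go.py 513 79 70
```

```text
clock: 3.25
tcp_pos: [441.0, -87.5, 192.5]
eef_rot: [[-0.044, -0.999, 0.0], [-0.999, 0.044, 0.0], [-0.0, -0.0, -1.0]]
contact_force: [0.8, 0.0, 0.6]
opening: 1.6
grasp_force: 0.0
clock: 3.67
tcp_pos: [474.4, 81.4, 149.2]
eef_rot: [[-0.044, -0.999, -0.001], [-0.999, 0.044, -0.001], [0.001, 0.001, -1.0]]
contact_force: [0.9, -0.2, 0.6]
opening: 0.6
grasp_force: 0.0
shift cm [ 0.067 -3.874  7.915] turn deg [ 0.083 -0.042 -0.256] F [ 0.873 -0.234  0.564] t 3.6667 tcp [474.446  81.418 149.205]
```

```bash
python3 -m inch '[[0,-2,3,0,0,0,-1],[0,-3.9,5,0,0,0,-1],[0,-3.9,7.5,0,0,0,-1],[0,-3.9,9,0,0,0,-1],[0,-3.9,9,0,0,0,-1]]'; python3 go.py 513 79 60; python3 - <<'E'
from h import *
A=[]
for n,b in(('top',(255,190,355,270)),('side',(310,180,380,260))):
    c=cam(n);x0,y0,x1,y1=b; s=readout.observe(); p=s['tcp_pos']
    f=400/(x1-x0) if n=='top' else 320/80
    im=cv2.resize(c['img'][y0:y1,x0:x1],None,fx=4,fy=4,interpolation=cv2.INTER_CUBIC)
    q=((proj(c,[p])-[x0,y0]+.5)*4).astype(int)[0]; cv2.circle(im,tuple(map(int,q)),3,(0,0,255),1); A.append(im)
cv2.imwrite('pics/b.png',np.hstack(A))
E
```

```text
clock: 4.08
tcp_pos: [511.2, 76.8, 57.1]
eef_rot: [[-0.045, -0.999, -0.007], [-0.999, 0.045, -0.003], [0.003, 0.007, -1.0]]
contact_force: [-0.6, 0.1, -0.9]
opening: 0.6
grasp_force: 0.0
shift cm [-0.23  -0.172 -0.288] turn deg [ 0.401 -0.177 -0.338] F [-0.588  0.099 -0.921] t 4.0833 tcp [511.155  76.774  57.136]
```

View pics/b.png

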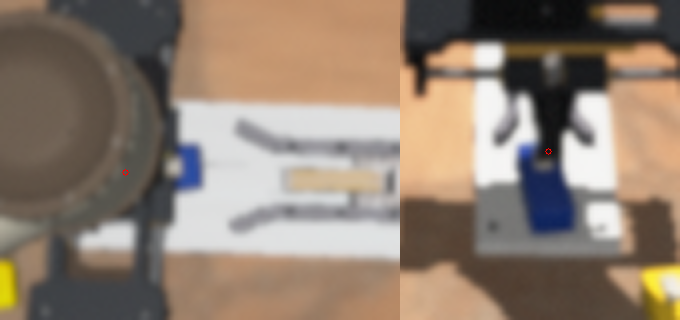

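The side view shows the fingertips (548,151) over the block just behind the ledge (540,165). In the top view the ledge (173,165) clears the gripper. I'll check the ledge position, then lower slowly.

```bash
python3 - <<'E'
from h import *
c=cam('top'); print('ledge centre top',atz(c,np.array([296.7+.3,231.7])/[640,400],40)); c=cam('side'); print('side', atz(c,np.array([345.6,219.1])/[640,400],40))
E
python3 -m inch '[[-0.2,-0.1,0.5,0,0,0,-1],[-0.2,-0.1,1,0,0,0,-1],[-0.2,-0.1,1.4,0,0,0,-1],[-0.2,-0.1,1.6,0,0,0,-1],[-0.2,-0.1,1.6,0,0,0,-1]]'; python3 go.py 513 79 36
```

```text
ledge centre top [515.72031109  51.25126337  40.        ]
side [514.48954697  58.15352375  40.        ]
clock: 4.7
tcp_pos: [514.0, 79.4, 44.0]
eef_rot: [[-0.044, -0.999, -0.001], [-0.999, 0.044, -0.0], [0.0, 0.001, -1.0]]
contact_force: [0.2, -0.1, -0.3]
opening: 0.5
grasp_force: 0.0
shift cm [0.044 0.1   0.802] turn deg [ 0.061 -0.027 -0.303] F [ 0.177 -0.061 -0.323] t 4.7 tcp [514.027  79.399  44.018]
```

```bash
python3 -m inch '[[0,0,0.3,0,0,0,-1],[0,0,0.5,0,0,0,-1],[0,0,0.7,0,0,0,-1],[0,0,0.7,0,0,0,-1],[0,0,0.7,0,0,0,-1]]';python3 -m inch '[[0,0,0.1,0,0,0,-1],[0,0,0.2,0,0,0,-1],[0,0,0.2,0,0,0,-1],[0,0,0.2,0,0,0,-1]]'; python3 -m inch '[[0,0,0.05,0,0,0,-1],[0,0,0.1,0,0,0,-1],[0,0,0.1,0,0,0,-1]]'
```

```text
clock: 5.12
tcp_pos: [514.4, 79.5, 37.4]
eef_rot: [[-0.044, -0.999, -0.0], [-0.999, 0.044, -0.0], [0.0, 0.0, -1.0]]
contact_force: [0.1, -0.1, 0.1]
opening: 0.2
grasp_force: 0.0
clock: 5.45
tcp_pos: [514.5, 79.6, 35.6]
eef_rot: [[-0.044, -0.999, -0.0], [-0.999, 0.044, -0.0], [0.0, -0.0, -1.0]]
contact_force: [0.1, -0.9, 0.4]
opening: 0.5
grasp_force: 0.0
clock: 5.7
tcp_pos: [514.4, 79.6, 34.5]
eef_rot: [[-0.044, -0.999, -0.0], [-0.999, 0.044, 0.0], [-0.0, 0.0, -1.0]]
contact_force: [-0.4, 0.5, 0.1]
opening: 0.3
grasp_force: 0.0
```

```bash
python3 -m inch '[[0.4,0,0,0,0,0,-1],[0.8,0,0,0,0,0,-1],[1.2,0,0,0,0,0,-1],[1.6,0,0,0,0,0,-1],[2,0,0,0,0,0,-1]]'; python3 -m inch '[[0.4,0,0,0,0,0,-1],[0.8,0,0,0,0,0,-1],[1.2,0,0,0,0,0,-1],[1.6,0,0,0,0,0,-1],[2,0,0,0,0,0,-1]]'; python3 - <<'E'
from fit import *
A=[]
for n,b in(('top',(255,190,355,270)),('side',(310,180,380,260))):
    c=cam(n);x0,y0,x1,y1=b
    A.append(cv2.resize(c['img'][y0:y1,x0:x1],None,fx=4,fy=4,interpolation=cv2.INTER_CUBIC))
cv2.imwrite('pics/c.png',np.hstack(A))
E
```

```text
clock: 6.12
tcp_pos: [513.5, 59.1, 34.6]
eef_rot: [[-0.045, -0.999, 0.0], [-0.999, 0.045, 0.0], [-0.0, -0.0, -1.0]]
contact_force: [0.5, 0.8, 0.0]
opening: 0.3
grasp_force: 0.2
clock: 6.53
tcp_pos: [512.7, 39.2, 34.6]
eef_rot: [[-0.044, -0.999, 0.0], [-0.999, 0.044, 0.0], [-0.0, -0.0, -1.0]]
contact_force: [-0.8, 0.6, -0.6]
opening: 0.6
grasp_force: 0.2
```

View pics/c.png

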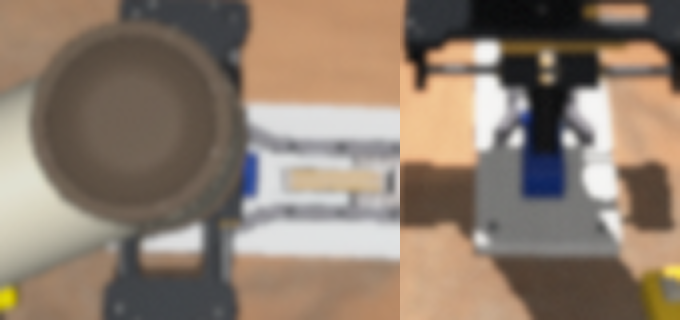

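```bash
python3 -m inch '[[0.3,0,0,0,0,0,-1],[0.6,0,0,0,0,0,-1],[0.8,0,0,0,0,0,-1],[0.8,0,0,0,0,0,-1]]'; python3 -m inch '[[0.2,0,0,0,0,0,-1],[0.4,0,0,0,0,0,-1],[0.6,0,0,0,0,0,-1],[0.6,0,0,0,0,0,-1]]'; python3 - <<'E'
from fit import *
A=[]
for n,b in(('top',(255,190,355,270)),('side',(310,180,380,260))):
    c=cam(n);x0,y0,x1,y1=b
    A.append(cv2.resize(c['img'][y0:y1,x0:x1],None,fx=4,fy=4,interpolation=cv2.INTER_CUBIC))
cv2.imwrite('pics/d.png',np.hstack(A))
E
```

```text
clock: 6.97
tcp_pos: [512.2, 31.3, 34.5]
eef_rot: [[-0.045, -0.999, -0.0], [-0.999, 0.045, -0.0], [0.0, 0.0, -1.0]]
contact_force: [-1.0, 0.2, -0.4]
opening: 0.2
grasp_force: 0.0
clock: 7.3
tcp_pos: [512.0, 25.3, 34.5]
eef_rot: [[-0.045, -0.999, -0.0], [-0.999, 0.045, -0.0], [0.0, 0.0, -1.0]]
contact_force: [-0.8, -0.1, 0.0]
opening: 0.6
grasp_force: 0.0
```

View pics/d.png

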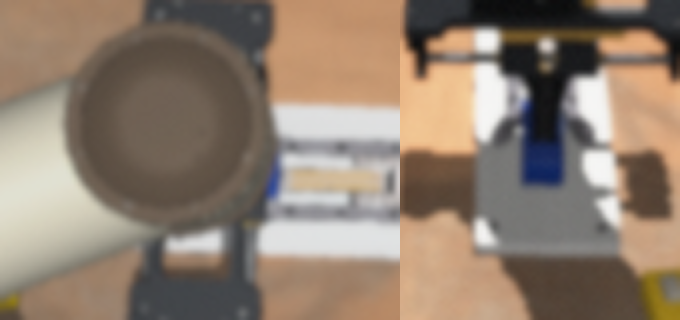

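The nose (281,178) is centred in the mouth, just short of the flap. Now I'll press down and measure the stiffness.

```bash
python3 -m inch '[[0,0,0.05,0,0,0,-1],[0,0,0.1,0,0,0,-1],[0,0,0.1,0,0,0,-1]]'; python3 -m inch '[[0,0,0.05,0,0,0,-1],[0,0,0.1,0,0,0,-1],[0,0,0.1,0,0,0,-1]]'
```

```text
clock: 7.65
tcp_pos: [512.1, 25.5, 34.4]
eef_rot: [[-0.044, -0.999, -0.0], [-0.999, 0.044, -0.0], [0.0, -0.0, -1.0]]
contact_force: [-2.3, -0.6, 7.9]
opening: 0.5
grasp_force: 3.4
clock: 7.9
tcp_pos: [512.1, 25.6, 34.4]
eef_rot: [[-0.043, -0.999, 0.0], [-0.999, 0.043, -0.001], [0.001, -0.0, -1.0]]
contact_force: [-4.5, -0.4, 13.8]
opening: 0.9
grasp_force: 6.8
```

```bash
python3 -m inch '[[0,0,0.05,0,0,0,-1],[0.2,0,0.1,0,0,0,-1],[0.4,0,0.1,0,0,0,-1],[0.6,0,0.1,0,0,0,-1]]' 50; python3 -m inch '[[0.2,0,0,0,0,0,-1],[0.4,0,0,0,0,0,-1],[0.6,0,0,0,0,0,-1],[0.8,0,0,0,0,0,-1]]'
```

```text
clock: 8.23
tcp_pos: [513.7, 22.1, 34.4]
eef_rot: [[-0.043, -0.999, 0.006], [-0.999, 0.043, 0.003], [-0.004, -0.005, -1.0]]
contact_force: [-4.8, 11.1, 16.1]
opening: 0.6
grasp_force: 10.6
clock: 8.57
tcp_pos: [513.6, 14.6, 34.4]
eef_rot: [[-0.044, -0.999, 0.006], [-0.999, 0.044, 0.004], [-0.004, -0.006, -1.0]]
contact_force: [-7.2, 13.5, 17.5]
opening: 0.5
grasp_force: 12.2
```

```bash
python3 -m inch '[[0.2,0.05,0,0,0,0,-1],[0.4,0.1,0,0,0,0,-1],[0.6,0.15,0,0,0,0,-1],[0.8,0.15,0,0,0,0,-1]]'; python3 -m inch '[[0.2,0.03,0,0,0,0,-1],[0.4,0.05,0,0,0,0,-1],[0.6,0.05,0,0,0,0,-1],[0.8,0.05,0,0,0,0,-1]]'
```

```text
clock: 8.9
tcp_pos: [512.5, 6.9, 34.4]
eef_rot: [[-0.043, -0.999, 0.008], [-0.999, 0.043, 0.004], [-0.004, -0.007, -1.0]]
contact_force: [-4.6, 12.5, 14.7]
opening: 0.3
grasp_force: 11.0
clock: 9.23
tcp_pos: [511.6, -1.5, 34.4]
eef_rot: [[-0.043, -0.999, 0.007], [-0.999, 0.043, 0.003], [-0.004, -0.007, -1.0]]
contact_force: [-4.5, 10.8, 16.0]
opening: 0.3
grasp_force: 11.2
```

```bash
python3 -m inch '[[0.2,0.03,0.03,0,0,0,-1],[0.4,0.05,0.06,0,0,0,-1],[0.6,0.05,0.06,0,0,0,-1],[0.8,0.05,0.06,0,0,0,-1],[1,0.05,0.06,0,0,0,-1]]'; python3 -m inch '[[0.2,0.03,0,0,0,0,-1],[0.4,0.05,0,0,0,0,-1],[0.6,0.05,0,0,0,0,-1],[0.8,0.05,0,0,0,0,-1]]'
```

```text
clock: 9.65
tcp_pos: [510.8, -11.1, 34.3]
eef_rot: [[-0.042, -0.999, 0.008], [-0.999, 0.042, 0.004], [-0.004, -0.007, -1.0]]
contact_force: [-5.9, 14.1, 20.1]
opening: 0.5
grasp_force: 14.0
clock: 9.98
tcp_pos: [510.3, -19.4, 34.4]
eef_rot: [[-0.042, -0.999, 0.008], [-0.999, 0.042, 0.003], [-0.004, -0.008, -1.0]]
contact_force: [-4.5, 12.1, 18.9]
opening: 0.4
grasp_force: 14.2
```

```bash
python3 -m inch '[[0.2,0.03,0.02,0,0,0,-1],[0.4,0.05,0.02,0,0,0,-1],[0.6,0.05,0.02,0,0,0,-1],[0.8,0.05,0.02,0,0,0,-1]]'; python3 -m inch '[[0.2,0.03,0,0,0,0,-1],[0.4,0.05,0,0,0,0,-1],[0.6,0.05,0,0,0,0,-1],[0.8,0.05,0,0,0,0,-1]]'
```

```text
clock: 10.32
tcp_pos: [510.0, -27.4, 34.4]
eef_rot: [[-0.042, -0.999, 0.009], [-0.999, 0.042, 0.003], [-0.004, -0.009, -1.0]]
contact_force: [-4.5, 11.0, 19.7]
opening: 0.7
grasp_force: 14.8
clock: 10.65
tcp_pos: [509.9, -34.3, 34.4]
eef_rot: [[-0.043, -0.999, 0.011], [-0.999, 0.043, 0.005], [-0.005, -0.011, -1.0]]
contact_force: [-3.9, 19.6, 18.6]
opening: 0.6
grasp_force: 19.2
```

```bash
python3 -m inch '[[0.15,0.02,0,0,0,0,-1],[0.3,0.03,0,0,0,0,-1],[0.45,0.03,0,0,0,0,-1],[0.6,0.03,0,0,0,0,-1]]'; python3 -m inch '[[0.15,0.02,0,0,0,0,-1],[0.3,0.03,0,0,0,0,-1],[0.4,0.03,0,0,0,0,-1],[0.5,0.03,0,0,0,0,-1]]'
```

```text
clock: 10.98
tcp_pos: [509.9, -37.3, 34.4]
eef_rot: [[-0.044, -0.999, 0.014], [-0.999, 0.044, 0.009], [-0.009, -0.013, -1.0]]
contact_force: [-6.7, 38.4, 20.8]
opening: 0.8
grasp_force: 27.9
clock: 11.32
tcp_pos: [509.5, -45.0, 34.4]
eef_rot: [[-0.042, -0.999, 0.013], [-0.999, 0.042, 0.004], [-0.005, -0.012, -1.0]]
contact_force: [-2.4, 17.1, 16.5]
opening: 0.3
grasp_force: 23.5
```

```bash
python3 -m inch '[[0.1,0.02,0.02,0,0,0,-1],[0.2,0.02,0.03,0,0,0,-1],[0.3,0.02,0.03,0,0,0,-1],[0.3,0.02,0.03,0,0,0,-1]]'; python3 -m inch '[[0.1,0,0,0,0,0,-1],[0.2,0,0,0,0,0,-1],[0.2,0,0,0,0,0,-1]]'
```

```text
clock: 11.65
tcp_pos: [509.4, -48.4, 34.4]
eef_rot: [[-0.042, -0.999, 0.013], [-0.999, 0.042, 0.004], [-0.005, -0.013, -1.0]]
contact_force: [-2.0, 15.2, 17.2]
opening: 0.5
grasp_force: 24.0
clock: 11.9
tcp_pos: [509.3, -49.8, 34.4]
eef_rot: [[-0.042, -0.999, 0.013], [-0.999, 0.042, 0.005], [-0.006, -0.013, -1.0]]
contact_force: [-2.9, 19.3, 19.2]
opening: 0.3
grasp_force: 24.6
```

```bash
python3 -m inch '[[0.1,0,0,0,0,0,-1],[0.2,0,0,0,0,0,-1],[0.2,0,0,0,0,0,-1]]'; python3 -m inch '[[0.1,0,0,0,0,0,-1],[0.2,0,0,0,0,0,-1],[0.2,0,0,0,0,0,-1]]'
```

```text
clock: 12.15
tcp_pos: [509.3, -50.0, 34.4]
eef_rot: [[-0.043, -0.999, 0.014], [-0.999, 0.043, 0.007], [-0.008, -0.014, -1.0]]
contact_force: [-5.6, 29.2, 21.0]
opening: 0.8
grasp_force: 26.1
clock: 12.4
tcp_pos: [509.4, -50.2, 34.4]
eef_rot: [[-0.043, -0.999, 0.015], [-0.999, 0.043, 0.009], [-0.01, -0.014, -1.0]]
contact_force: [-5.6, 38.9, 20.8]
opening: 0.6
grasp_force: 29.2
```

```bash
python3 -m inch '[[-0.15,0,0,0,0,0,-1],[-0.3,0,0,0,0,0,-1],[-0.3,0,0,0,0,0,-1]]'; python3 -m inch '[[0,0,-0.1,0,0,0,-1],[0,0,-0.2,0,0,0,-1],[0,0,-0.25,0,0,0,-1],[0,0,-0.25,0,0,0,-1]]'
```

```text
clock: 12.65
tcp_pos: [509.3, -49.9, 34.4]
eef_rot: [[-0.041, -0.999, 0.013], [-0.999, 0.041, 0.005], [-0.006, -0.013, -1.0]]
contact_force: [-3.9, 23.2, 20.3]
opening: 0.2
grasp_force: 26.6
clock: 12.98
tcp_pos: [509.2, -50.0, 34.8]
eef_rot: [[-0.043, -0.999, 0.013], [-0.999, 0.043, 0.006], [-0.007, -0.013, -1.0]]
contact_force: [1.7, 21.3, 3.8]
opening: 0.6
grasp_force: 21.2
```

```bash
python3 -m inch '[[-0.1,0,-0.04,0,0,0,-1],[-0.3,0,-0.08,0,0,0,-1],[-0.5,0,-0.1,0,0,0,-1],[-0.8,0,-0.15,0,0,0,-1],[-1,0,-0.15,0,0,0,-1]]'; python3 -m inch '[[-0.2,0,-1,0,0,0,-1],[-0.5,0,-3,0,0,0,-1],[-1,0,-6,0,0,0,-1],[-2,0,-9,0,0,0,-1],[-4,0,-12,0,0,0,-1]]';  python3 -m inch '[[-3,0,-1,0,0,0,-1],[-6,0,-3,0,0,0,-1],[-9,0,-6,0,0,0,-1],[-12,0,-8,0,0,0,-1],[-15,0,-8,0,0,0,-1]]'; python3 - <<'E'
from fit import *
A=[]
for n,b in(('top',(270,195,390,275)),('side',(310,165,380,245))):
    c=cam(n);x0,y0,x1,y1=b
    A.append(cv2.resize(c['img'][y0:y1,x0:x1],None,fx=4,fy=4,interpolation=cv2.INTER_CUBIC))
cv2.imwrite('pics/e.png',np.hstack(A))
for q,z in(('block_nose',23),('ledge',34),('home',23)):
    for n in('top','side'): print(q,n,[(atz(cam(n),d['centre'],z),d['confidence']) for d in models.spot_point(n,q)[:2]])
E
```

```text
clock: 13.4
tcp_pos: [504.0, -44.8, 34.5]
eef_rot: [[-0.044, -0.999, -0.0], [-0.999, 0.044, -0.0], [0.0, 0.0, -1.0]]
contact_force: [-0.8, -0.5, 1.4]
opening: 0.3
grasp_force: 0.9
clock: 13.82
tcp_pos: [504.7, -6.1, 156.1]
eef_rot: [[-0.047, -0.999, -0.002], [-0.999, 0.047, -0.001], [0.001, 0.002, -1.0]]
contact_force: [1.2, 0.0, -0.3]
opening: 0.3
grasp_force: 0.0
clock: 14.23
tcp_pos: [514.3, 146.6, 240.5]
eef_rot: [[-0.044, -0.999, 0.009], [-0.999, 0.044, 0.004], [-0.004, -0.009, -1.0]]
contact_force: [0.8, -0.4, 0.5]
opening: 0.6
grasp_force: 0.0
block_nose top [(array([448.8 , 150.44,  23.  ]), 0.73), (array([505.58, -94.1 ,  23.  ]), 0.53)]
block_nose side [(array([502.4,  26.5,  23. ]), 0.75), (array([443.54, 171.04,  23.  ]), 0.67)]
ledge top [(array([500.99, -51.88,  34.  ]), 0.77), (array([451.39, 186.16,  34.  ]), 0.72)]
ledge side [(array([448.03, 192.77,  34.  ]), 0.57), (array([504.06, -60.34,  34.  ]), 0.53)]
home top [(array([506.29, -94.44,  23.  ]), 0.85)]
home side [(array([ 516.  , -101.15,   23.  ]), 0.77)]
```

View pics/e.png

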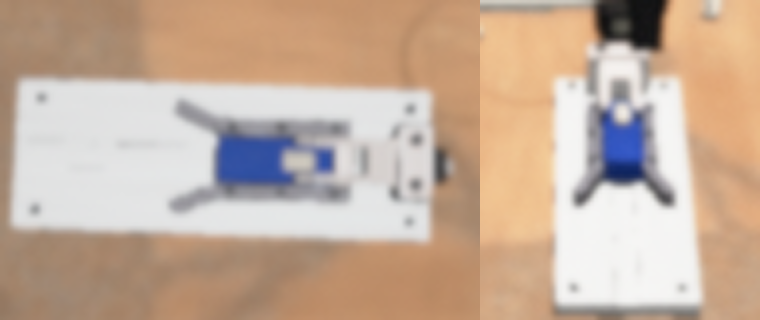

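The block sits straight in the guide under the spring. Its tail edge is at (216,158) in the top view, and the tines lie across the nose. I'll check the tail edge numerically for recoil.

```bash
python3 - <<'E'
from fit import *
c={n:cam(n) for n in('top','side')}
B={'top':blue(c['top'],(318,225,360,245)),'side':blue(c['side'],(333,185,358,212))}
P=block_pts()
a=fitmask(c,{'top':B['top']},P,[507,-53.,-.04],12); print(a, 'front masked by spring')
for n in B:
    im=c[n]['img'].astype(int); v=im[...,0]-im[...,2]
    if n=='top':
        pr=v[230:238,318:332].mean(0); e=318+np.interp(45 if 0 else (pr[:2].mean()+pr[-3:].mean())/2,pr,np.arange(len(pr))); print('tail col',e,atz(c[n],[(e)/640,234/400],34))
# same sort of plate reference: left & right plate ends on the same image
g=c['top']['img'].astype(float)[228:240].mean(0); s=g[:,0]
for lo,hi in((265,282),(372,392)): print('plate end',[ (i,int(s[i])) for i in range(lo,hi,1)])
for x in(-4,-3,-1): print(x,proj(c['top'],place(np.array([[x,0,34.]]),[509.3,-19,-1.61,0])))
E
```

```text
(array([508.6 , -52.74,  -0.04]), np.float64(86.91764705882353)) front masked by spring
tail col 324.16616465863456 [509.81 -17.02  34.  ]
plate end [(265, 75), (266, 92), (267, 103), (268, 107), (269, 109), (270, 110), (271, 113), (272, 128), (273, 166), (274, 207), (275, 221), (276, 223), (277, 223), (278, 223), (279, 223), (280, 223), (281, 223)]
plate end [(372, 205), (373, 194), (374, 192), (375, 201), (376, 211), (377, 200), (378, 149), (379, 97), (380, 86), (381, 103), (382, 118), (383, 116), (384, 110), (385, 109), (386, 110), (387, 111), (388, 112), (389, 112), (390, 111), (391, 110)]
-4 [[323.37 234.14]]
-3 [[323.76 234.16]]
-1 [[324.55 234.18]]
```

The tail edge matches the fully home position within about 1 mm, and the arm is clear, so I'm handing in.

```bash
python3 -c "
from rig import env
print(env.job_done())"
```

```text
the job is handed in; nothing more can be done
None
```

The sensor block is pushed home against the end stop and lies straight under the leaf spring, tail edge within about 1 mm of the expected position; the arm is clear and the job is handed in at about 14 s, but no verdict came back.

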